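# Lock the chopper's lid and give it a grinding pulse

## Task

The lid of the mini chopper is only riding on top of its catches: turn it backward (anticlockwise seen from above) until it drops into the bowl's collar, then forward (clockwise) to its stop, so that its tongue is fully home in the slot of the motor tower. With the lid locked and not before, push the spring-centred lever on the tower fully over to the side away from the bowl, hold it there for at least one second, then let it spring back to the middle; never push it towards the bowl or force it against its stop. Leave the other things on the worktop where they stand.

Things in the scene. Friction and masses are not known exactly. Their poses are not given: they have to be found in the camera images.
- chopper: White cordless mini food chopper, fixed on the worktop. Origin on the worktop under the axis of the clear round bowl; z up; its -y axis points from the bowl to the motor tower, which is 156 mm along x, 136 mm along y (y = -94 to -230 mm), top 150 mm high. A bowl handle stands out to 106 mm on the +y side, lower than 130 mm.
- collar (a point): Centre of the bowl collar's rim, on the chopper's axis, 130 mm above the worktop. Bore 110 mm, outside 142 mm. Three catches overhang the rim, 120 deg apart: undersides 137.5 mm, tops 143 mm above the worktop; the lid's lugs pass down between them and turn in under them to an end stop.
- lid: White loose lid, 115 mm across, 0.13 to 0.21 kg. Origin on its axis at the underside of its lugs, z up, x along its tongue (24 mm wide, 5 thick, tip 86 mm from the axis); two more lugs at 120 and 240 deg. A plug 106 mm wide, 19 deep below it centres it in the bowl (2 mm play). Origin 143 mm above the worktop while it rides on the catches, 130 mm once it has dropped by its own weight.
- lid_grip (a point): Middle of the top edge of the lid's grip, on the lid's axis, 45 mm above the lid's origin. The grip is a grey upright straight bar along the lid's x: 92 mm long, 14 mm wide, 36 mm high. The lid turns with little friction; held loosely or let go, it drops as soon as its lugs are clear of the catches.
- tongue (a point): Point on the lid's tongue, 82 mm from the lid's axis, level with its origin. Locked, it lies at lock_mark. At the start it stands 7 to 31 deg anticlockwise (from above, about the bowl's axis) of that, on top of the catches. The lid drops anywhere from 46 to 87 deg anticlockwise of locked (best 66); then it turns clockwise to the stop, met within 3 deg of locked.
- lock_mark (a point): Point in the tower's slot, fixed to the chopper at x = 0, y = -82 mm, 130 mm above the worktop: the point tongue lies here when the lid is locked.
- lever (a joint): Spring-centred momentary lever on the tower, upright paddle 28 mm along the chopper's x, 11 mm thick along its y. 0 (rad) upright at rest; positive leans away from the bowl (to the chopper's -y), negative towards it; stops at +-0.5. Spring 0.45 N m/rad: about 5 N at full travel, pushed 45 mm above the pivot. Springs back to 0 when let go.
- lever_pivot (a point): Middle of the lever's pivot axis, which runs along the chopper's x: at chopper y = -165 mm, 148 mm above the worktop. The paddle is 26 to 62 mm above it. Raised marks on the tower top: one bar on the bowl's side of the lever, three on the far side.
- lever_tip (a point): Middle of the lever's top end, 62 mm above its pivot.
- tin_tuna: Bystander: flat round tin, 86 mm across, 40 mm high, behind the bowl.
- spice_a: Bystander: spice jar 42 mm across, 96 mm high, behind or beside the chopper.
- spice_b: Bystander: spice jar 44 mm across, 96 mm high, behind or beside the chopper.
- salt_shaker: Bystander: salt shaker 44 mm across, 90 mm high, behind or beside the chopper.
- lemon: Bystander: lemon, 78 x 55 x 56 mm, beside the bowl on the side away from the tower.

How it is judged:
On the way, in this order (a step that is already met when the one before it is completed fails the run):
1. the lid has dropped into the collar beside the catches (z of lid in the frame of chopper below 0.136 m and horizontal distance between tongue and lock_mark above 0.03 m), for 0.1 s.
2. the lid is turned home under the catches (z of lid in the frame of chopper below 0.136 m and horizontal distance between tongue and lock_mark below 0.01 m and angle between lid's own z axis and vertical below 0.08 rad), for 0.2 s.
3. the lever is held fully over, away from the bowl, for about a second (all of step 2 and value of joint lever above 0.36 rad), for 0.9 s.
At the end, for the whole second after the job is handed in: The lid lies in the collar (origin within 6 mm of the rim's height, upright within 0.08 rad) with its tongue within 10 mm of the lock mark, at rest and let go, and the lever stands free in the middle (within 0.06 rad) after having been held over (all of step 2 and value of joint lever between -0.06 and 0.06 rad and linear speed of lid below 0.02 m/s); the robot touches nothing.
It fails at once if the lever is pushed while the lid is not locked ((value of joint lever above 0.2 rad or value of joint lever below -0.2 rad) and not (z of lid in the frame of chopper below 0.136 m and horizontal distance between tongue and lock_mark below 0.01 m and angle between lid's own z axis and vertical below 0.08 rad)).
It fails at once if the lever is pushed towards the bowl (value of joint lever below -0.2 rad).
It fails at once if the lever is forced with more than 25 N (contact force between anything else and lever above 25 N).
It fails at once if a bystander is moved by more than 30 mm (distance of any of tin_tuna, spice_a, spice_b, salt_shaker, lemon from where it was at the start of the episode above 0.03 m).
It also fails if it takes over 46 s, if anything falls off the work surface, if the arm or the gripper's body presses on something with over 40 N, if the wrist force passes 120 N, or if a joint passes its speed limit or range.

## Robot

A 6-joint arm with a two-finger parallel gripper is mounted at the origin on a cart in front of the work surface, level with it; the furniture and walls round the work are solid. World frame = base frame: x ahead of the robot, y to its left, z up, the work surface at z = 0. Lengths are in m, angles in rad, forces in N, time in s.
With the tool pointing down it reaches from about 0.225 to 0.725 m from the base axis. Payload 3.1 kg.
Tool frame: the origin (TCP) lies at the very end of the fingers, on their centre line; the grasp point (between the pads) lies 19 mm behind it; z points along the fingers, y is the line along which they close (so a half turn about z gives the same grasp; the last joint's range is limited). The gripper opens to 85 mm and grips with 20 to 120 N. Pads are 22 mm wide; open, the fingers measure 114 mm over their backs; the gripper's body (76 mm by 85 mm) begins 54 mm behind the grasp point. The pads swing forward as they close: fully open they stand 13 mm farther back than shut.
Start: joints at [1.199, 0.048, 0.099, 1.622, 0, 1.443], TCP at [0.127, 0.509, 0.231] pointing down, gripper open.
Joint ranges: [-2.91, 2.91], [-0.99, 1.94], [-1.21, 1.42], [-2.12, 2.29], [-1.49, 1.47], [-3.14, 3.14]. Speed limits (rad/s): [2.79, 2.79, 3.14, 3.14, 3.14, 3.14].

## Interface

Orientations are given as [roll, pitch, yaw] about the fixed x, y, z axes, in that order (R = Rz(yaw) Ry(pitch) Rx(roll)).
In Python, from rig import observe, camera, sign_off gives the robot as it stands.
- The arm moves only by the tool apply_moves, never from a script. Its argument "motion" is a list of rows, each an object with "offset": the shift along the tool's x, y, z in mm, a list of three; "rot": the turn, a rotation vector about the tool's x, y, z in degrees, a list of three. A call has 1 to 20 rows; each row is the pose to reach, as a shift and turn from the pose commanded when the call began, along the tool's axes at that moment; what a row does not reach only later rows make up. A row lasts 1/8 s, in which the tool goes at most 62.5 mm and 10.7 degrees, less where a joint would pass 70% of its speed; a pose out of reach is approached as far as the arm can. A call with a gripper value outside its range is refused whole. "grip" is the opening, from 0 (shut) to 1 (fully open), set as the call begins (left out, the last holds). The fingers move at their own pace and stop on an object; the grip force is fixed at half the most. Time passes only in rows, so rows that repeat a pose let the fingers close. It gives the time, the measured TCP pose, the force, the opening and the grip force at its end, in the units of the state.
- observe(): the state, without advancing time (a new reading comes with each control period).
- camera(name): name is "scene" or "side" or "wrist"; returns a dict with "frame" (420x560x3 uint8, red, green, blue), "z_map" (420x560 float32, m along the optical axis (not along the pixel's ray), 0 where there is no reading), "intrinsics" (3x3 intrinsics, pixels), "view" (4x4, takes a point from world to camera coordinates). Camera axes: x right, y down, z forward; pixel columns grow to the right and rows downward; lengths in m; the calibration is good to about 2 mm. The wrist camera is an equidistant fisheye: a pixel r from the principal point sees the ray r / f radians off the axis. A picture is of the moment at which its call begins.
- sign_off(): hands the job in; it is judged then, once.
The state is a dict: "time": time; "q": joint angles; "qd": joint speeds; "effort": joint torques, N m; "tool_pos": TCP position; "ee_rot": TCP orientation; "contact_force": force on the tool from outside, world axes, zero at the start; "ft_torque": the same for the moment, N m; "opening": finger opening in m; "finger_force": force on a finger pad.
Only numpy, scipy, OpenCV 4.12 (cv2) and the standard library are available. Lean on these libraries where they do the work, as an engineer would, in place of code of your own. Each camera call takes 0.05 s, during which the arm holds its last target. There are 200 camera calls.

## Working session

There is one attempt and no reset: what is moved stays moved. The work goes in short steps, Python scripts to look and compute and a tool call to move; the robot and the scene stay as the last step left them, time stands still between calls to the robot, and variables do not carry over. Pictures are saved under pics/ and viewed, at most 10 in all, crops included, and the job is handed in when it is done.

Besides the shell and the picture viewer there is one more tool, called after "Emit:" as a command line: name --argument value ..., lists and objects as JSON in quotes. apply_moves: Moves the arm, as the interface text tells. Its arguments: {"type":"object","properties":{"motion":{"type":"array"},"grip":{"type":"number"}},"required":["motion"]}

```bash
ls; mkdir -p pics
cat > h.py <<'E'
import numpy as np, cv2
from rig import observe, camera, sign_off
def snap(n,fn=None):
    c=camera(n)
    if fn: cv2.imwrite(fn,cv2.cvtColor(c['frame'],cv2.COLOR_RGB2BGR))
    np.savez('last_'+n+'.npz',**c)
    return c
def world(c,u,v,z=None):
    K=c['intrinsics'];T=np.linalg.inv(c['view'])
    d=c['z_map'][int(round(v)),int(round(u))] if z is None else z
    p=np.array([(u-K[0,2])/K[0,0]*d,(v-K[1,2])/K[1,1]*d,d,1])
    return (T@p)[:3]
E
python3 - <<'E'
from h import *
a=snap('scene','pics/s1.png');b=snap('side','pics/d1.png')
s=observe();print({k:np.round(v,3) for k,v in s.items()})
for c in(a,b):print(c['intrinsics'],np.linalg.inv(c['view']).round(3))
i=cv2.imread('pics/s1.png');j=cv2.imread('pics/d1.png')
E
```

```text
pics
{'time': np.float64(0.1), 'q': array([1.199, 0.049, 0.098, 1.622, 0.   , 1.443]), 'qd': array([-0.001,  0.   ,  0.004, -0.001, -0.001, -0.001]), 'effort': array([ 2.0000e-03, -3.3985e+01,  3.2094e+01,  1.6000e-02, -0.0000e+00,
        0.0000e+00]), 'tool_pos': array([0.127, 0.509, 0.23 ]), 'ee_rot': array([-3.139, -0.   ,  2.898]), 'contact_force': array([-0.621, -0.835, -0.273]), 'ft_torque': array([-0.076, -0.011,  0.043]), 'finger_force': np.float64(0.0), 'opening': np.float64(0.085)}
[[396.02483677   0.         284.31218527]
 [  0.         396.02483677 213.29483246]
 [  0.           0.           1.        ]] [[ 0.816 -0.389  0.428  0.184]
 [-0.578 -0.573  0.581 -0.491]
 [ 0.019 -0.721 -0.692  0.767]
 [ 0.     0.     0.     1.   ]]
[[422.09397249   0.         286.28830516]
 [  0.         422.09397249 216.32456287]
 [  0.           0.           1.        ]] [[-0.981  0.171 -0.096  0.632]
 [ 0.196  0.876 -0.44   0.486]
 [ 0.009 -0.45  -0.893  1.068]
 [ 0.     0.     0.     1.   ]]
```

View pics/s1.png

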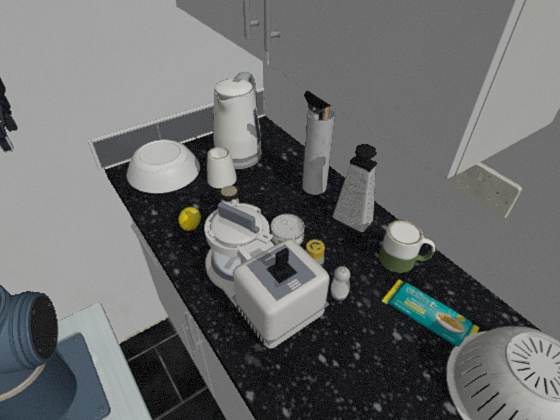

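View pics/d1.png

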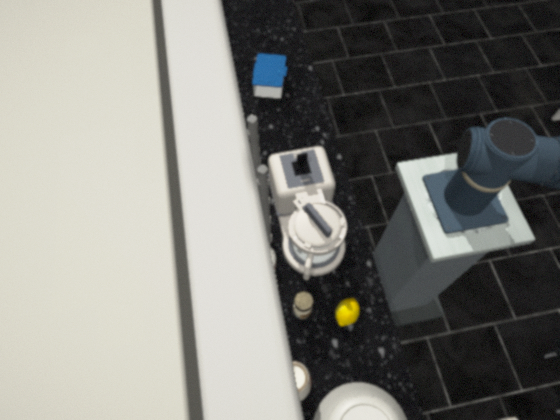

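The scene view shows the chopper with the lid bar near (240,215), tower near (282,285) and lever near (281,265). In the side view the lid is at (317,220) and the lever at (301,163). I'll enlarge both.

Run:
```python
from h import *
i=cv2.imread('pics/s1.png')[180:350,190:350];j=cv2.imread('pics/d1.png')[135:285,250:370]
i=cv2.resize(i,None,fx=3,fy=3,interpolation=cv2.INTER_CUBIC);j=cv2.resize(j,None,fx=3,fy=3,interpolation=cv2.INTER_CUBIC)
o=np.zeros((510,800,3),np.uint8);o[:510,:480]=i;o[:450,480-40+0:][:, :0];
j=j[:, :320];o[:450,480:800]=j
cv2.imwrite('pics/c1.png',o)
```

```text
(no output)
```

View pics/c1.png

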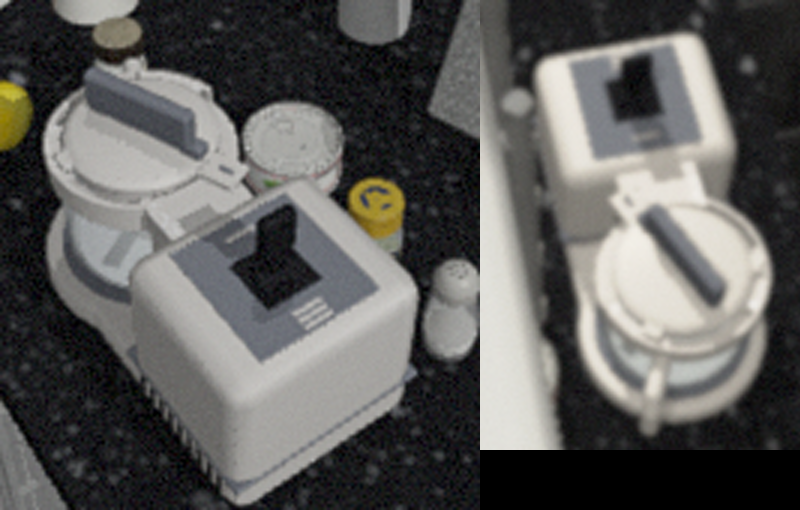

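The crop shows the bar top from about (213,204) to (254,220) in scene pixels and (306,204) to (330,233) in side pixels. The tongue points toward the tower's left shoulder, and the single mark bar is on the bowl side. Next I fuse the depth maps.

```bash
cat >> h.py <<'E'
def cloud(c,u0,u1,v0,v1):
    K=c['intrinsics'];T=np.linalg.inv(c['view'])
    v,u=np.mgrid[v0:v1,u0:u1];d=c['z_map'][v0:v1,u0:u1]
    P=np.stack([(u-K[0,2])/K[0,0]*d,(v-K[1,2])/K[1,1]*d,d],-1)
    P=P[d>0]; return P@T[:3,:3].T+T[:3,3], c['frame'][v0:v1,u0:u1][d>0]
E
python3 - <<'E'
from h import *
for n,box in(('scene',(190,350,180,350)),('side',(250,370,135,285))):
    c=np.load(f'last_{n}.npz');P,F=cloud(c,*box)
    print(n,np.histogram(P[:,2],np.arange(-.005,.24,.01))[0])
    def band(a,b): return P[(P[:,2]>a)&(P[:,2]<b)]
    print('table',np.median(band(-.01,.01)[:,2]))
    for nm,a,b in(('grip',.17,.2),('towertop',.145,.157),('lever',.175,.225)):
        Q=band(a,b)
        if nm=='towertop': Q=Q
        print(nm,len(Q),Q.mean(0).round(4),Q.min(0).round(3),Q.max(0).round(3),np.median(Q[:,2]).round(4))
    for (u,v) in ([(213,205),(254,221),(234,212),(281,252),(270,258),(295,285)] if n=='scene' else [(307,206),(329,232),(318,219),(302,157),(312,178),(318,240)]):
        print((u,v),world(c,u,v).round(4))
    if n=='side':
        img=np.zeros((1,1))
E
```

```text
scene [12219   316   535  1222   798   578   390   420   521   705   484   328
   382   671  1584  4425   217   144   191   192    51    63     0     0]
table -0.0015039086563352067
grip 480 [0.4617 0.0159 0.183 ] [ 0.439 -0.109  0.17 ] [0.485 0.105 0.2  ] 0.1843
towertop 4484 [ 0.4594 -0.0663  0.1496] [ 0.392 -0.165  0.145] [0.54  0.116 0.157] 0.1498
lever 497 [ 0.4628 -0.0082  0.1888] [ 0.439 -0.109  0.175] [0.485 0.105 0.211] 0.186
(213, 205) [ 0.5116  0.2982 -0.003 ]
(254, 221) [0.4825 0.0207 0.1776]
(234, 212) [0.4574 0.0598 0.1864]
(281, 252) [ 0.4648 -0.1029  0.2085]
(270, 258) [ 0.4666 -0.063   0.1504]
(295, 285) [ 0.4689 -0.1447  0.1504]
side [5567   40  167  804  116  122   97  113  115  114  117   90  161  542
 1054 3256  177   65  116  185   26   39    0    0]
table -0.0010791043835123304
grip 345 [0.4657 0.04   0.1844] [ 0.443 -0.096  0.17 ] [0.487 0.111 0.2  ] 0.1858
towertop 3355 [ 0.469  -0.0235  0.1503] [ 0.395 -0.158  0.145] [0.542 0.135 0.157] 0.1503
lever 366 [0.466  0.0206 0.1887] [ 0.443 -0.102  0.175] [0.487 0.111 0.211] 0.1866
(307, 206) [0.4844 0.0355 0.1889]
(329, 232) [0.4483 0.1084 0.1826]
(318, 219) [0.4667 0.0737 0.1885]
(302, 157) [ 0.4692 -0.093   0.204 ]
(312, 178) [ 0.4477 -0.0611  0.15  ]
(318, 240) [0.4725 0.1105 0.1518]
```

Run:
```python
from h import *
for n,box in(('scene',(190,350,180,350)),('side',(250,370,135,285))):
    c=np.load(f'last_{n}.npz');P,F=cloud(c,*box)
    def mar(Q):
        (x,y),(w,h),a=cv2.minAreaRect((Q[:,:2]*1000).astype(np.float32)); return round(x,1),round(y,1),round(w,1),round(h,1),round(a,2)
    G=P[(P[:,2]>.182)&(P[:,2]<.193)&(P[:,1]>-.02)]; C=G-G.mean(0);w=np.linalg.svd(C[:,:2])[2][0]
    print(n,'grip',mar(G),np.degrees(np.arctan2(*(w*np.sign(-w[1]))[::-1])),np.median(G[:,2]),G[:,2].max())
    T=P[(P[:,2]>.142)&(P[:,2]<.154)&(P[:,1]<-.015)]
    print('tower',mar(T), T[:,:2].min(0),T[:,:2].max(0))
    B=P[(P[:,2]>.147)&(P[:,2]<.153)&(P[:,1]<-.02)];print('top',mar(B))
    # tower edge lines by x extreme per y slice
    W=P[(P[:,2]>.08)&(P[:,2]<.153)&(P[:,1]<-.02)]
    for side in(-1,1):
        pts=[]
        for y in np.arange(-.13,-.03,.005):
            q=W[abs(W[:,1]-y)<.003]
            if len(q)>5: pts.append((y,(side*np.sort(side*q[:,0])[-2])))
        pts=np.array(pts)
        if len(pts)>4: print('edge',side,np.polyfit(pts[:,0],pts[:,1],1),pts[:,1].std())
    L=P[(P[:,2]>.178)&(P[:,1]<-.06)];print('lever',mar(L),L.mean(0),L[:,2].max())
    # bowl/collar: points z .125-.16 radius fit
    R=P[(P[:,2]>.12)&(P[:,2]<.148)&(P[:,1]>-.0)];print('collar',R.min(0),R.max(0),cv2.minEnclosingCircle((R[R[:,1]>.05][:,:2]*1000).astype(np.float32)))
```

```text
scene grip (462.6, 62.1, 15.2, 92.6, 23.14) -66.22670061075016 0.18570665987144497 0.18915038791966343
tower (466.3, -90.3, 149.4, 150.1, 0.95) [ 0.39098819 -0.16629575] [ 0.54097757 -0.01531083]
top (464.8, -91.5, 143.2, 139.5, 2.24)
edge -1 [0.06089052 0.39485745] 0.00501776517707449
edge 1 [0.50627669 0.62300766] 0.034528499311000195
lever (466.6, -103.8, 11.9, 27.3, 85.88) [ 0.46458924 -0.10557924  0.19707517] 0.21052865249000863
collar [3.91796972e-01 2.15666870e-04 1.20029123e-01] [0.77402994 0.15796627 0.14798638] ((582.2850952148438, 55.884071350097656), 190.5170135498047)
side grip (464.1, 68.0, 15.2, 88.3, 23.85) -66.61980467421766 0.18642312917568177 0.19103504498772428
tower (468.5, -86.5, 149.5, 143.4, 1.07) [ 0.39314075 -0.15916455] [ 0.54347034 -0.01513784]
top (469.0, -90.9, 146.7, 129.6, 1.76)
edge -1 [-0.04963312  0.39112712] 0.0023510466680530862
edge 1 [-0.03513339  0.54263305] 0.0012051790443407247
lever (468.4, -96.3, 26.4, 11.4, 2.76) [ 0.46878158 -0.09412135  0.1976579 ] 0.21126855364669417
collar [3.93844752e-01 2.90056938e-05 1.20259716e-01] [0.53412371 0.16785218 0.14799772] ((464.59881591796875, 98.34153747558594), 83.1408920288086)
```

```bash
cat >> h.py <<'E'
from scipy.spatial.transform import Rotation as Ro
def plan(pos,yawdeg,src=None,srcyaw=None):
    s=observe(); p=s['tool_pos'] if src is None else np.array(src)
    R=Ro.from_euler('xyz',s['ee_rot'] if srcyaw is None else [np.pi,0,np.radians(srcyaw)])
    G=Ro.from_euler('xyz',[np.pi,0,np.radians(yawdeg)])
    print('offset',((R.inv().apply(np.array(pos)-p))*1000).round(1),'rot',np.degrees((R.inv()*G).as_rotvec()).round(1))
E
python3 -c "
from h import *
plan([.4635,.0645,.231],113.6)"
```

```text
offset [-4.343e+02 -3.500e+02 -2.000e-01] rot [-0.1  0.  52.4]
```

Emit:
apply_moves --motion '[{"offset": [-434,-350,0],"rot": [0,0,52.4]},{"offset": [-434,-350,0],"rot": [0,0,52.4]},{"offset": [-434,-350,0],"rot": [0,0,52.4]},{"offset": [-434,-350,0],"rot": [0,0,52.4]},{"offset": [-434,-350,0],"rot": [0,0,52.4]},{"offset": [-434,-350,0],"rot": [0,0,52.4]},{"offset": [-434,-350,0],"rot": [0,0,52.4]},{"offset": [-434,-350,0],"rot": [0,0,52.4]},{"offset": [-434,-350,0],"rot": [0,0,52.4]},{"offset": [-434,-350,0],"rot": [0,0,52.4]},{"offset": [-434,-350,0],"rot": [0,0,52.4]},{"offset": [-434,-350,0],"rot": [0,0,52.4]},{"offset": [-434,-350,0],"rot": [0,0,52.4]},{"offset": [-434,-350,0],"rot": [0,0,52.4]}]' --grip 1

```text
time: 1.85
tool_pos: [0.4631, 0.0659, 0.2315]
ee_rot: [3.141, 0.0, 1.985]
contact_force: [0.0, 0.0, 0.5]
opening: 0.0854
finger_force: 0.0
```

Run:
```python
from h import *
s=observe();print(s['time'],s['tool_pos'],np.degrees(s['ee_rot']),s['q'])
c=snap('wrist','pics/w1.png');print(c['intrinsics'],np.linalg.inv(c['view']).round(3))
plan([.4635,.0645,.163],113.6)
```

```text
1.85 [0.46310265 0.06586529 0.23154923] [1.79977577e+02 1.10358566e-02 1.13726882e+02] [-2.22247863e-03 -1.00974251e-01 -4.62518675e-02  1.62508290e+00
 -1.78921158e-05  1.15446160e+00]
[[325.1922621    0.         274.14705217]
 [  0.         325.1922621  212.93216571]
 [  0.           0.           1.        ]] [[ 0.915  0.387  0.113  0.435]
 [ 0.403 -0.879 -0.254  0.131]
 [ 0.001  0.278 -0.961  0.373]
 [ 0.     0.     0.     1.   ]]
offset [-1.2 -0.2 68.5] rot [0.  0.  0.1]
```

View pics/w1.png

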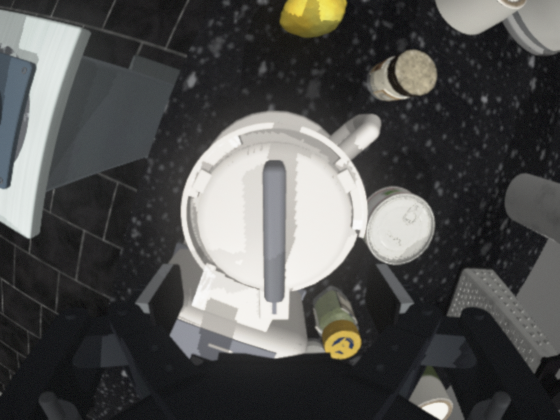

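The wrist view shows the bar upright at u≈273, from v 162 to 300, midway between the open fingers (≈160 and 395). I'll descend and close.

Run:
```python
from h import *
c=np.load('last_wrist.npz');K=c['intrinsics'];T=np.linalg.inv(c['view'])
def w(u,v,z):
    x=np.array([u-K[0,2],v-K[1,2]])/K[0,0];r=np.hypot(*x)
    d=T[:3,:3]@np.array([*(np.sin(r)*x/r),np.cos(r)]);return T[:3,3]+d*(z-T[2,3])/d[2]
a,b=w(274,162,.188),w(273,299,.188);print(a,b,(a+b)/2,np.degrees(np.arctan2(*(b-a)[1::-1])))
```

```text
[0.44394502 0.10995831 0.188     ] [0.47931142 0.02788504 0.188     ] [0.46162822 0.06892168 0.188     ] -66.6881802861429
```

Emit:
apply_moves --motion '[{"offset": [-1,0,25],"rot": [0,0,0]},{"offset": [-1,0,50],"rot": [0,0,0]},{"offset": [-1,0,68],"rot": [0,0,0]},{"offset": [-1,0,68],"rot": [0,0,0]}]'

```text
time: 2.4
tool_pos: [0.4625, 0.0643, 0.1616]
ee_rot: [-3.138, -0.001, 1.983]
contact_force: [-1.1, -1.3, 0.9]
opening: 0.0855
finger_force: 0.0
```

Emit:
apply_moves --motion '[{"offset": [0,0,0],"rot": [0,0,0]},{"offset": [0,0,0],"rot": [0,0,0]},{"offset": [0,0,0],"rot": [0,0,0]},{"offset": [0,0,0],"rot": [0,0,0]},{"offset": [0,0,0],"rot": [0,0,0]},{"offset": [0,0,0],"rot": [0,0,0]}]' --grip 0

```text
time: 3.15
tool_pos: [0.4642, 0.0641, 0.164]
ee_rot: [3.14, 0.001, 1.983]
contact_force: [-0.8, 0.4, 3.2]
opening: 0.0125
finger_force: 60.7
```

Emit:
apply_moves --motion '[{"offset": [0,0,0],"rot": [0,0,-7]},{"offset": [0,0,0],"rot": [0,0,-14]},{"offset": [0,0,0],"rot": [0,0,-21]},{"offset": [0,0,0],"rot": [0,0,-28]},{"offset": [0,0,0],"rot": [0,0,-35]},{"offset": [0,0,0],"rot": [0,0,-41]},{"offset": [0,0,0],"rot": [0,0,-44]},{"offset": [0,0,0],"rot": [0,0,-44]},{"offset": [0,0,0],"rot": [0,0,-44]}]'

```text
time: 4.28
tool_pos: [0.4634, 0.0641, 0.1627]
ee_rot: [-3.141, -0.001, 2.75]
contact_force: [0.2, 0.5, -1.2]
opening: 0.0129
finger_force: 59.9
```

Emit:
apply_moves --motion '[{"offset": [0,0,0],"rot": [0,0,0]},{"offset": [0,0,0],"rot": [0,0,0]},{"offset": [0,0,0],"rot": [0,0,0]},{"offset": [0,0,0],"rot": [0,0,0]},{"offset": [0,0,0],"rot": [0,0,0]}]' --grip 0.5

```text
time: 4.9
tool_pos: [0.4639, 0.0641, 0.1634]
ee_rot: [3.142, 0.0, 2.751]
contact_force: [0.1, -0.2, -0.5]
opening: 0.0425
finger_force: 0.0
```

Run:
```python
from h import *
a=snap('scene');b=snap('side')
i=a['frame'][170:310,170:330,::-1];j=b['frame'][140:280,240:400,::-1]
o=np.hstack([cv2.resize(k,(400,350),interpolation=cv2.INTER_CUBIC) for k in(i,j)])
cv2.imwrite('pics/c2.png',o)
for c,box in((a,(190,350,180,350)),(b,(250,370,135,285))):
    P,F=cloud(c,*box);d=np.hypot(P[:,0]-.4635,P[:,1]-.0645)
    Q=P[(d<.045)&(P[:,2]>.12)&(P[:,2]<.16)];print(np.histogram(Q[:,2],np.arange(.12,.162,.004)))
```

```text
(array([  0,   0,   0,   0, 287, 142,  42,  35,  37,  43]), array([0.12 , 0.124, 0.128, 0.132, 0.136, 0.14 , 0.144, 0.148, 0.152,
       0.156, 0.16 ]))
(array([  0,   0,   0,  10, 220, 186,  19,  21,  18,  19]), array([0.12 , 0.124, 0.128, 0.132, 0.136, 0.14 , 0.144, 0.148, 0.152,
       0.156, 0.16 ]))
```

View pics/c2.png

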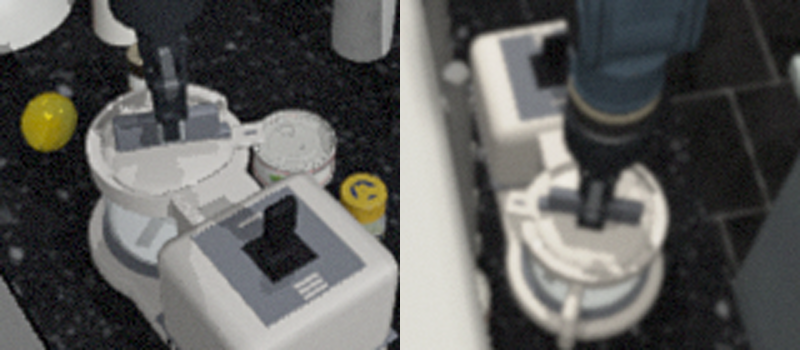

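The lid surface now sits at 0.139 m (it was 0.152), and the tongue rests in the collar at crop pixel (250,132), so the lid has dropped. I'll regrip lower and turn it clockwise.

Emit:
apply_moves --motion '[{"offset": [0,0,5],"rot": [0,0,0]},{"offset": [0,0,10],"rot": [0,0,0]},{"offset": [0,0,10],"rot": [0,0,0]}]'

```text
time: 5.38
tool_pos: [0.4632, 0.0641, 0.1524]
ee_rot: [-3.141, -0.002, 2.751]
contact_force: [0.6, -0.1, -1.0]
opening: 0.0426
finger_force: 0.0
```

Emit:
apply_moves --motion '[{"offset": [0,0,0],"rot": [0,0,0]},{"offset": [0,0,0],"rot": [0,0,0]},{"offset": [0,0,0],"rot": [0,0,0]},{"offset": [0,0,0],"rot": [0,0,0]}]' --grip 0

```text
time: 5.88
tool_pos: [0.464, 0.0641, 0.1536]
ee_rot: [3.141, 0.0, 2.751]
contact_force: [0.1, -0.0, 1.1]
opening: 0.0126
finger_force: 61.0
```

Emit:
apply_moves --motion '[{"offset": [0,0,0],"rot": [0,0,6]},{"offset": [0,0,0],"rot": [0,0,12]},{"offset": [0,0,0],"rot": [0,0,18]},{"offset": [0,0,0],"rot": [0,0,24]},{"offset": [0,0,0],"rot": [0,0,30]},{"offset": [0,0,0],"rot": [0,0,36]},{"offset": [0,0,0],"rot": [0,0,42]},{"offset": [0,0,0],"rot": [0,0,48]},{"offset": [0,0,0],"rot": [0,0,54]},{"offset": [0,0,0],"rot": [0,0,58]},{"offset": [0,0,0],"rot": [0,0,61]},{"offset": [0,0,0],"rot": [0,0,63]},{"offset": [0,0,0],"rot": [0,0,63]}]'

```text
time: 7.5
tool_pos: [0.4642, 0.0642, 0.1536]
ee_rot: [3.141, -0.0, 1.652]
contact_force: [0.4, 0.2, 1.1]
opening: 0.0126
finger_force: 61.1
```

Run:
```python
from h import *
s=observe();print(s['time'],s['tool_pos'],np.degrees(s['ee_rot']),s['ft_torque'],s['contact_force'],s['opening'])
```

```text
7.5 [0.46419118 0.06416306 0.15360369] [ 1.79945871e+02 -1.76076118e-03  9.46270148e+01] [ 0.01931516 -0.11875895 -0.11467553] [0.36195308 0.21759138 1.05224704] 0.012641083188244251
```

Yaw is now 94.6° and nothing is resisting yet, so I continue in small steps until the torque shows the stop.

Emit:
apply_moves --motion '[{"offset": [0,0,0],"rot": [0,0,1]},{"offset": [0,0,0],"rot": [0,0,2]},{"offset": [0,0,0],"rot": [0,0,2]}]'

```text
time: 7.88
tool_pos: [0.4641, 0.0641, 0.1536]
ee_rot: [3.141, 0.0, 1.616]
contact_force: [0.6, 0.6, 2.6]
opening: 0.0129
finger_force: 61.2
```

Run:
```python
from h import *
s=observe();print(s['time'],s['tool_pos'],np.degrees(s['ee_rot']),s['ft_torque'],s['effort'][5],s['contact_force'],s['opening'])
```

```text
7.875 [0.46412624 0.06413343 0.15360417] [1.79953030e+02 9.63787632e-04 9.26146417e+01] [ 0.03061972 -0.20502313  0.01136763] 0.00886940339114517 [0.61764794 0.57776912 2.59719866] 0.012946943395728952
```

Emit:
apply_moves --motion '[{"offset": [0,0,0],"rot": [0,0,1]},{"offset": [0,0,0],"rot": [0,0,2]},{"offset": [0,0,0],"rot": [0,0,2]}]'

```text
time: 8.25
tool_pos: [0.4637, 0.0637, 0.1536]
ee_rot: [-3.142, 0.001, 1.582]
contact_force: [0.1, -2.4, 4.5]
opening: 0.0126
finger_force: 61.5
```

Run:
```python
from h import *
s=observe();print(s['time'],s['tool_pos'],np.degrees(s['ee_rot']),s['ft_torque'],s['effort'][5],s['contact_force'],s['opening'])
```

```text
8.25 [0.46372177 0.06374855 0.15360339] [-1.79997161e+02  5.81775638e-02  9.06276959e+01] [-0.30455554  0.06443117  0.29837074] 0.2753650490194559 [ 0.08144191 -2.41852873  4.45408789] 0.012606318315161172
```

Emit:
apply_moves --motion '[{"offset": [0,0,0],"rot": [0,0,1]},{"offset": [0,0,0],"rot": [0,0,1.5]},{"offset": [0,0,0],"rot": [0,0,1.5]}]'

```text
time: 8.62
tool_pos: [0.4635, 0.0637, 0.1536]
ee_rot: [-3.141, 0.001, 1.557]
contact_force: [-1.2, -2.8, 5.3]
opening: 0.0126
finger_force: 63.4
```

Run:
```python
from h import *
s=observe();print(s['time'],s['tool_pos'],np.degrees(s['ee_rot']),s['ft_torque'],s['effort'][5],s['contact_force'],s['opening'])
a=snap('scene');b=snap('side')
i=a['frame'][170:310,170:330,::-1];j=b['frame'][140:280,240:400,::-1]
o=np.hstack([cv2.resize(k,(400,350),interpolation=cv2.INTER_CUBIC) for k in(i,j)])
cv2.imwrite('pics/c3.png',o)
```

```text
8.625 [0.46351602 0.0636836  0.15359234] [-1.79975984e+02  8.35496649e-02  8.92322392e+01] [-0.56053797  0.19516182  1.02304671] 1.0296811535954475 [-1.15145781 -2.82275945  5.29944241] 0.01256427855842606
```

View pics/c3.png

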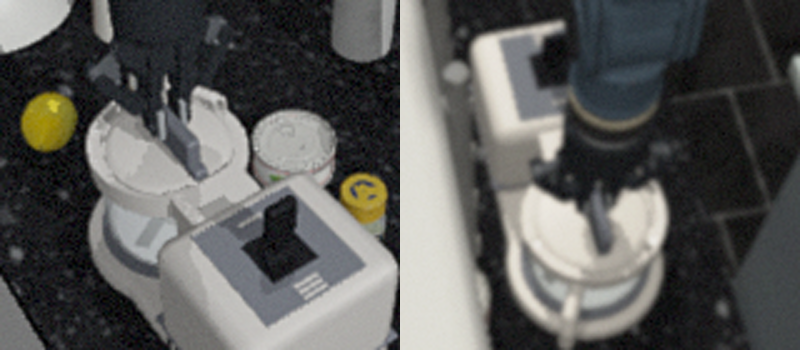

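The torque climbed to 1.0 N m at the end of the turn, and both crops show the tongue seated in the tower's slot, so the lid is at its stop. I release, rise and measure the lid and lever.

Emit:
apply_moves --motion '[{"offset": [0,0,0],"rot": [0,0,-1]},{"offset": [0,0,0],"rot": [0,0,-1]},{"offset": [0,0,0],"rot": [0,0,-1]},{"offset": [0,0,0],"rot": [0,0,-1]},{"offset": [0,0,0],"rot": [0,0,-1]}]' --grip 0.6

```text
time: 9.35
tool_pos: [0.4638, 0.0642, 0.1532]
ee_rot: [-3.141, -0.0, 1.573]
contact_force: [0.2, -0.3, 0.3]
opening: 0.0511
finger_force: 0.0
```

Emit:
apply_moves --motion '[{"offset": [0,0,-25],"rot": [0,0,0]},{"offset": [0,0,-60],"rot": [0,0,0]},{"offset": [0,0,-100],"rot": [0,0,0]},{"offset": [0,0,-110],"rot": [0,0,0]},{"offset": [0,0,-110],"rot": [0,0,0]},{"offset": [0,0,-110],"rot": [0,0,0]}]' --grip 0

```text
time: 10.1
tool_pos: [0.4631, 0.0641, 0.2615]
ee_rot: [-3.139, -0.0, 1.573]
contact_force: [-0.5, 0.2, -0.9]
opening: 0.0005
finger_force: 0.0
```

Run:
```python
from h import *
s=observe();print(s['time'],s['tool_pos'],np.degrees(s['ee_rot']),s['ft_torque'],s['contact_force'],s['opening'])
snap('wrist','pics/w2.png')
for n,box in(('scene',(190,350,180,350)),('side',(250,370,135,285))):
    c=snap(n);P,F=cloud(c,*box);d=np.hypot(P[:,0]-.4635,P[:,1]-.0645)
    G=P[(d<.055)&(P[:,2]>.165)&(P[:,2]<.185)];w=np.linalg.svd((G-G.mean(0))[:,:2])[2][0]
    print(n,cv2.minAreaRect((G[:,:2]*1000).astype(np.float32)),np.degrees(np.arctan2(*(w*np.sign(-w[1]))[::-1])),np.percentile(G[:,2],95))
    L=P[(P[:,2]>.178)&(P[:,2]<.22)&(P[:,1]<-.06)&(P[:,1]>-.13)];print('lever',cv2.minAreaRect((L[:,:2]*1000).astype(np.float32)),len(L),L[:,2].max())
```

```text
10.1 [0.46313211 0.06414364 0.26154314] [-1.79832296e+02 -3.81405879e-03  9.01293708e+01] [-0.02776064  0.02619209 -0.01885679] [-0.48566059  0.16410486 -0.88455682] 0.00047966017420417173
scene ((461.949462890625, 61.40911865234375), (14.639148712158203, 89.826171875), 1.5912193059921265) -89.01892794205706 0.1748632954991968
lever ((466.1194152832031, -103.53775024414062), (26.802995681762695, 11.03926944732666), 0.3467855453491211) 192 0.21059808854520512
side ((463.9892578125, 68.47330474853516), (14.45571517944336, 91.73453521728516), 0.7385633587837219) -89.09882949319257 0.17590489296011397
lever ((468.52716064453125, -96.1417465209961), (12.404150009155273, 26.893762588500977), 85.23887634277344) 107 0.2128925417823373
```

View pics/w2.png

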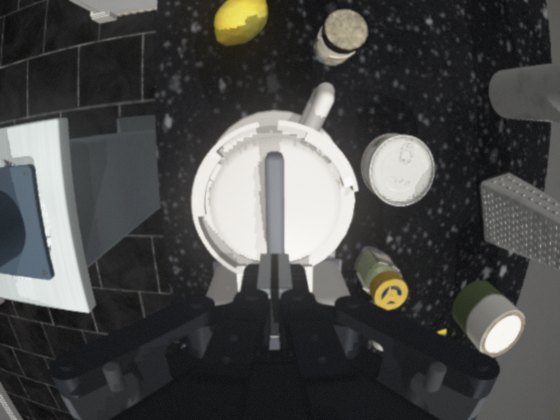

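The wrist view shows the bar straight at u≈275 and in line with the tower. The depth data give a lid direction of −89.1° with its bar top at 0.175 m, so it is locked. Next is the lever: come down between the bowl and the lever with the fingers shut.

Emit:
apply_moves --motion '[{"offset": [-50,4,0],"rot": [0,0,0]},{"offset": [-105,4,0],"rot": [0,0,0]},{"offset": [-114,4,15],"rot": [0,0,0]},{"offset": [-114,4,45],"rot": [0,0,0]},{"offset": [-114,4,73],"rot": [0,0,0]},{"offset": [-114,4,73],"rot": [0,0,0]},{"offset": [-114,4,73],"rot": [0,0,0]}]'

```text
time: 11.12
tool_pos: [0.4681, -0.0494, 0.1907]
ee_rot: [3.141, -0.0, 1.574]
contact_force: [0.8, -0.8, -0.9]
opening: -0.0001
finger_force: 0.0
```

Run:
```python
from h import *
s=observe();print(s['time'],s['tool_pos'],np.degrees(s['ee_rot']),s['contact_force'])
a=snap('scene');b=snap('side')
i=a['frame'][195:305,220:340,::-1];j=b['frame'][130:240,250:370,::-1]
o=np.hstack([cv2.resize(k,(400,366),interpolation=cv2.INTER_CUBIC) for k in(i,j)])
cv2.imwrite('pics/c4.png',o)
```

```text
11.125 [ 0.46811634 -0.04937464  0.19071226] [ 1.79988855e+02 -1.08047187e-02  9.01685458e+01] [ 0.84949061 -0.83702094 -0.87820746]
```

View pics/c4.png

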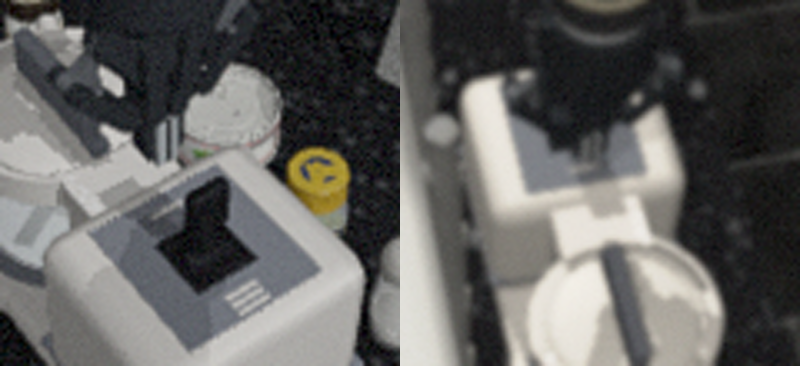

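In the scene crop the fingertips are at (165,150), clear on the bowl side of the lever at (208,200). I push in stages and read the force and lean.

Emit:
apply_moves --motion '[{"offset": [-15,0,2],"rot": [0,0,0]},{"offset": [-25,0,2],"rot": [0,0,0]},{"offset": [-32,0,2],"rot": [0,0,0]},{"offset": [-38,0,2],"rot": [0,0,0]},{"offset": [-42,0,2],"rot": [0,0,0]},{"offset": [-45,0,2],"rot": [0,0,0]},{"offset": [-45,0,2],"rot": [0,0,0]}]'

```text
time: 12.1
tool_pos: [0.4684, -0.0946, 0.1883]
ee_rot: [3.141, -0.001, 1.573]
contact_force: [1.8, 3.0, -0.1]
opening: -0.0001
finger_force: 1.2
```

```bash
cat >> h.py <<'E'
def lever():
    s=observe();print(s['time'],s['tool_pos'].round(4),s['contact_force'].round(2))
    c=snap('scene');P,F=cloud(c,230,340,200,300)
    m=(P[:,2]>.172)&(P[:,2]<.22)&(P[:,1]<-.085)&(abs(P[:,0]-.466)<.018)
    L=P[m]
    # rear (-y) face: fit per z slice the lowest-y
    z=np.arange(.174,.204,.003);y=[];zz=[]
    for k in z:
        q=L[abs(L[:,2]-k)<.002]
        if len(q)>4: y.append(np.percentile(q[:,1],20));zz.append(k)
    p=np.polyfit(zz,y,1);print('top',L[:,2].max().round(4),'ymin',L[:,1].min().round(4),'lean',-np.arctan(p[0]).round(3))
E
python3 -c "
from h import *
lever()"
```

```text
12.1 [ 0.4684 -0.0946  0.1883] [ 1.77  3.04 -0.09]
top 0.2197 ymin -0.1227 lean 0.226
```

Emit:
apply_moves --motion '[{"offset": [-3,0,0],"rot": [0,0,0]},{"offset": [-5,0,0],"rot": [0,0,0]},{"offset": [-7,0,0],"rot": [0,0,0]},{"offset": [-7,0,0],"rot": [0,0,0]}]'

```text
time: 12.65
tool_pos: [0.4679, -0.1016, 0.188]
ee_rot: [-3.141, -0.001, 1.573]
contact_force: [0.1, 4.2, -1.3]
opening: 0.0002
finger_force: 1.8
```

```bash
python3 -c "
from h import *
lever()
b=snap('scene');j=b['frame'][200:300,230:340,::-1]
cv2.imwrite('pics/c5.png',cv2.resize(j,(660,600),interpolation=cv2.INTER_CUBIC))"
```

```text
12.65 [ 0.4679 -0.1016  0.188 ] [ 0.07  4.24 -1.35]
top 0.2198 ymin -0.131 lean 0.339
```

View pics/c5.png

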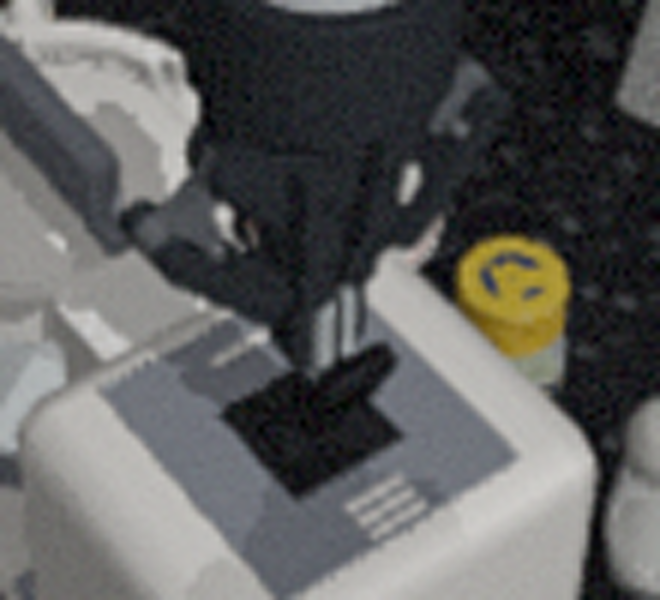

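The paddle leans well over toward the three marks, with the fingertips behind it at (340,340). My lean estimates are 0.34–0.42 rad, so I push 2.5 mm more and check the force.

Emit:
apply_moves --motion '[{"offset": [-1.5,0,0],"rot": [0,0,0]},{"offset": [-2.5,0,0],"rot": [0,0,0]},{"offset": [-2.5,0,0],"rot": [0,0,0]}]'

```text
time: 13.12
tool_pos: [0.4679, -0.1043, 0.1882]
ee_rot: [-3.141, -0.0, 1.573]
contact_force: [0.1, 5.2, -0.7]
opening: 0.0003
finger_force: 2.0
```

```bash
python3 -c "
from h import *
lever();print(observe()['contact_force'])"
```

```text
13.125 [ 0.4679 -0.1043  0.1882] [ 0.13  5.2  -0.65]
top 0.2199 ymin -0.1338 lean 0.365
[-1.11498198  4.49938697 -1.33692545]
```

Emit:
apply_moves --motion '[{"offset": [-0.8,0,0],"rot": [0,0,0]},{"offset": [-0.8,0,0],"rot": [0,0,0]},{"offset": [-0.8,0,0],"rot": [0,0,0]},{"offset": [-0.8,0,0],"rot": [0,0,0]}]'

```text
time: 13.68
tool_pos: [0.468, -0.1051, 0.1883]
ee_rot: [-3.141, -0.0, 1.573]
contact_force: [-0.8, 4.9, -0.9]
opening: -0.0003
finger_force: 2.0
```

```bash
python3 -c "
from h import *
lever();print(observe()['contact_force'])"
```

```text
13.675 [ 0.468  -0.1051  0.1883] [-0.83  4.94 -0.9 ]
top 0.2199 ymin -0.1346 lean 0.38
[-0.2518548   4.62723434 -0.9055921 ]
```

Emit:
apply_moves --motion '[{"offset": [0,0,0],"rot": [0,0,0]},{"offset": [0,0,0],"rot": [0,0,0]},{"offset": [0,0,0],"rot": [0,0,0]},{"offset": [0,0,0],"rot": [0,0,0]},{"offset": [0,0,0],"rot": [0,0,0]},{"offset": [0,0,0],"rot": [0,0,0]},{"offset": [0,0,0],"rot": [0,0,0]},{"offset": [0,0,0],"rot": [0,0,0]},{"offset": [0,0,0],"rot": [0,0,0]},{"offset": [0,0,0],"rot": [0,0,0]},{"offset": [0,0,0],"rot": [0,0,0]},{"offset": [0,0,0],"rot": [0,0,0]}]'

```text
time: 15.22
tool_pos: [0.468, -0.1051, 0.1882]
ee_rot: [-3.141, -0.0, 1.573]
contact_force: [-1.1, 5.0, -0.8]
opening: 0.0
finger_force: 2.0
```

There is plenty of time left, so I push 1 mm more and hold again for margin, then ease back and rise.

Emit:
apply_moves --motion '[{"offset": [-0.5,0,0],"rot": [0,0,0]},{"offset": [-1,0,0],"rot": [0,0,0]},{"offset": [-1,0,0],"rot": [0,0,0]},{"offset": [-1,0,0],"rot": [0,0,0]},{"offset": [-1,0,0],"rot": [0,0,0]},{"offset": [-1,0,0],"rot": [0,0,0]},{"offset": [-1,0,0],"rot": [0,0,0]},{"offset": [-1,0,0],"rot": [0,0,0]},{"offset": [-1,0,0],"rot": [0,0,0]},{"offset": [-1,0,0],"rot": [0,0,0]},{"offset": [-1,0,0],"rot": [0,0,0]}]'

```text
time: 16.6
tool_pos: [0.468, -0.106, 0.1882]
ee_rot: [-3.141, -0.0, 1.573]
contact_force: [-0.7, 5.6, -0.0]
opening: -0.0
finger_force: 2.1
```

Emit:
apply_moves --motion '[{"offset": [3,0,0],"rot": [0,0,0]},{"offset": [7,0,0],"rot": [0,0,0]},{"offset": [11,0,0],"rot": [0,0,0]},{"offset": [15,0,0],"rot": [0,0,0]},{"offset": [19,0,0],"rot": [0,0,0]},{"offset": [23,0,0],"rot": [0,0,0]},{"offset": [30,0,0],"rot": [0,0,0]},{"offset": [45,0,0],"rot": [0,0,0]},{"offset": [58,0,0],"rot": [0,0,0]},{"offset": [58,0,-30],"rot": [0,0,0]},{"offset": [58,0,-70],"rot": [0,0,0]},{"offset": [58,0,-110],"rot": [0,0,0]},{"offset": [58,0,-130],"rot": [0,0,0]},{"offset": [58,0,-130],"rot": [0,0,0]},{"offset": [58,0,-130],"rot": [0,0,0]},{"offset": [58,0,-130],"rot": [0,0,0]}]'

```text
time: 18.6
tool_pos: [0.4675, -0.0478, 0.3167]
ee_rot: [-3.139, -0.001, 1.573]
contact_force: [-0.4, 0.9, -0.7]
opening: 0.0001
finger_force: 0.0
```

Run:
```python
from h import *
lever()
for n,box in(('scene',(190,350,180,350)),('side',(250,370,135,285))):
    c=np.load(f'last_{n}.npz') if n=='scene' else snap(n);P,F=cloud(c,*box);d=np.hypot(P[:,0]-.4635,P[:,1]-.0645)
    G=P[(d<.055)&(P[:,2]>.165)&(P[:,2]<.185)];w=np.linalg.svd((G-G.mean(0))[:,:2])[2][0]
    print(n,cv2.minAreaRect((G[:,:2]*1000).astype(np.float32)),np.degrees(np.arctan2(*(w*np.sign(-w[1]))[::-1])),np.percentile(G[:,2],95))
    L=P[(P[:,2]>.178)&(P[:,2]<.22)&(P[:,1]<-.06)&(P[:,1]>-.13)];print('lever',cv2.minAreaRect((L[:,:2]*1000).astype(np.float32)),L[:,2].max())
```

```text
18.6 [ 0.4675 -0.0478  0.3167] [-0.4   0.87 -0.72]
top 0.2112 ymin -0.1099 lean 0.01
scene ((462.2130432128906, 61.320987701416016), (14.049288749694824, 91.16439056396484), 0.5001394152641296) -89.08447203167653 0.1749326556612177
lever ((466.336181640625, -104.94340515136719), (27.136274337768555, 12.53317642211914), 9.96654224395752) 0.21115687623552304
side ((463.9412841796875, 68.34419250488281), (14.718722343444824, 91.18299102783203), 0.8939392566680908) -89.01189442711772 0.17684586463440982
lever ((467.9687194824219, -96.7709732055664), (13.485973358154297, 26.651018142700195), 88.99884033203125) 0.21220746912688138
```

The lever is back upright (lean about 0.01 rad), the lid is still locked, and the gripper is clear of everything.

```bash
python3 -c "
from rig import sign_off
print(sign_off())"
```

```text
the job is handed in; nothing more can be done
None
```

I handed the job in at about 18.6 s, well under the 46 s limit: the lid dropped and was turned to its stop, and the lever was held away from the bowl for over 2 s at an estimated 0.38–0.48 rad (about 5 N) and sprang back; I did not re-measure the bystanders, and sign-off gave no verdict.

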